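# Put salvaged parts away in the sloped rack

## Robot

A 7-joint arm with a two-finger parallel gripper is mounted at the origin on the work surface. World frame = base frame: x ahead of the robot, y to its left, z up, the work surface at z = 0. Lengths are in mm, angles in rad, forces in N, time in s.
With the tool pointing down it reaches from about 400 to 900 mm from the base axis. Payload 5.6 kg.
Tool frame: the origin (TCP) lies midway between the tips of the shut fingers; the grasp point (between the pads) lies 19 mm behind it; x points along the fingers, y is the direction in which the jaws open and shut, and the axes are right-handed (so a half turn about x gives the same grasp; the last joint's range is limited). The gripper opens to 92 mm and grips with 3 to 60 N. Pads are 20 mm wide; open, the fingers measure 128 mm over their backs; the gripper's body (75 mm by 189 mm) begins 69 mm behind the grasp point.
Start: joints at [1.148, 0.468, -0.012, 1.603, 0.006, 1.071, -0.056], TCP at [240.938, -603.704, 214.592] pointing down, gripper open.
Joint ranges: [-2.53, 2.53], [-0.31, 2.02], [-1.57, 1.55], [0.28, 2.44], [-1.29, 4.43], [0.15, 1.84], [-2.92, 2.92]. Speed limits (rad/s): [2.57, 2.57, 3.14, 3.14, 3.14, 3.14, 3.14].

## Interface

Orientations are given as a rotation vector (axis times angle).
In Python, from cell import robot, grip, kin, viewer gives the robot as it stands. Calls block until the motion is done:
- robot.movep(position, orientation): joint-space move of the TCP to a pose.
- robot.servo_line(position, feed=150, rotation=None): straight line of the TCP; rotation=None keeps the orientation; feed is the mean speed in mm/s.
- robot.goto_joints(angles): joint-space move.
- grip(opening, newtons=None): opening from 0.0 (shut) to 1.0 (fully open); newtons is the grip in N (None keeps the last); returns when the fingers have stopped.
- robot.hold(seconds).
- kin.ik(position, orientation): joint angles nearest the present ones, or None.
- robot.observe(): the state.
- viewer.read_camera(name): name is "side" or "top"; returns the picture (400x640x3 uint8, red, green, blue); there is no depth.
- viewer.camera_info(name): a dict with "camera_matrix" (3x3 intrinsics, pixels), "k1" (the pictures are not rectified: a ray, as slopes to the right and down, at radius r is drawn at 1 + k1 r^2 times it, then the intrinsics apply), "R" (3x3) and "t" (3): a world point X has camera coordinates R X + t. Camera axes: x right, y down, z forward; pixel columns grow to the right and rows downward; lengths in mm; the calibration is good to about 2 mm. A picture is of the moment at which its call begins. camera_info takes no time and is no camera call.
A pose or a line that the arm cannot do raises robot.IKError and nothing moves.
- robot.job_done(): hands the job in, once; it reports no verdict.
Trained networks look in the newest picture that a camera, given by its name, has taken for a name from the list of things; names that differ only in an ending like _2 or _b are one class to them, and where a whole thing is asked for, a point or a joint stands for the part that bears it (a point fixed in the world has none). Each returns a list of dicts, best first, with "confidence" (0 to 1); they miss things now and then, are a little off and sometimes report something else, mostly with a low value. They report only what shows in the picture. A call takes as long as a camera call.
- viewer.silhouettes(name, camera): "mask" (400x640 bool, what is visible of it).
- viewer.pinpoint(name, camera): "at" ([x, y, z] in mm, in the coordinates of the camera as it stood for that picture, good to about 4 mm: a listed point, or the origin of a listed thing).
The state is a dict: "t": time; "joints": joint angles; "joint_velocities": joint speeds; "joint_torque": joint torques, N m; "tcp_pos": TCP position; "tcp_rot": TCP orientation; "contact_force": force on the tool from outside, world axes, zero at the start; "wrist_torque": the same for the moment, N m; "grip_width": opening from 0.0 (shut) to 1.0 (fully open).
Only numpy, scipy, OpenCV 4.12 (cv2) and the standard library are available. Lean on these libraries where they do the work, as an engineer would, in place of code of your own. Each camera call takes 0.05 s, during which the arm holds its last target.

## Task

Put the two parts just stripped from the oven away in the sloped sheet-metal rack: the transformer in the wide empty lane and the black box capacitor in the narrow empty lane. Set each one down in its lane without dropping it, on its base and lengthways, and slide it down the slope under the clear hood until it rests squarely against the back stop. Leave the relays in the third lane and everything else on the bench where they are.

Things in the scene. Friction and masses are not known exactly. Their poses are not given: they have to be found in the camera images.
- transformer: Small mains transformer, 0.42 kg. Steel base plate 76 x 44 x 4 mm (x, y, z); dark iron core 60 x 30 mm above it, to 48 mm high, tags to 50. Its copper coil stands out at the long sides: 36 mm along x, 42 mm across y, flat sides, 11 to 41 mm up: grip there. Origin: centre of the underside, z up, x lengthways. Either end may go first.
- capacitor: Black plastic box capacitor, 0.1 kg, 56 x 30 x 38 mm (x, y, z), straight sides, four steel blade terminals on top to 47 mm. Origin: centre of the underside, z up, x lengthways. Either end may go first.
- lane_wide_stop (a point): Foot of the back stop in the wide empty lane, mid-width, on the floor. x points down the slope into the stop, y left across the lane, z square out of the floor. Lane 54 mm wide between shoulders 10 mm high; floor runs 230 mm up from the stop to the open end, the last 35 mm of the shoulders flare out; stop 30 mm high. The transformer belongs here.
- lane_narrow_stop (a point): Foot of the back stop in the narrow empty lane, mid-width, on the floor. x points down the slope into the stop, y left across the lane, z square out of the floor. Lane 40 mm wide between shoulders 10 mm high; floor runs 230 mm up from the stop to the open end, the last 35 mm of the shoulders flare out; stop 30 mm high. The capacitor belongs here.
- rack: Fixed sloped rack, 222 mm wide, 230 deep, three lanes in any order, 72 mm between centres; the third holds relays. Origin on the bench under the middle; x points away from the robot to the stops, y left. Floors fall 15 degrees from the open end (90 mm up) to the stops (30 mm up). Parts stay put until pushed (a few N). Clear hood over the last 43 mm, 58 to 62 mm off the floor; open above elsewhere, side rails 10 mm high.
- relay_a: Relay in a clear case, 35 x 28 x 32 mm, resting against the stop of the third lane. Origin at the centre of its underside. To be left alone.
- relay_b: The same, next one up in that lane. To be left alone.
- fan: Cooling fan, 60 x 60 x 25 mm, lying flat. Origin at the centre of its underside. To be left alone.
- tape_roll: Roll of tape lying flat, 90 mm across, 19 mm high. To be left alone.
- multimeter: Multimeter lying on its back, 155 x 76 x 34 mm (along x, y, z), dial to 44 mm. Origin at the centre of its underside. To be left alone.
- screwdriver: Screwdriver, 190 mm long, lying along its x. To be left alone.
- mug: White mug, 80 mm across, 92 mm high. To be left alone.
- solder_spool: Solder spool standing on end, 58 mm across, 40 mm high. To be left alone.

How it is judged (in metres and radians):
At the end, for the whole second after the job is handed in: The transformer lies in the wide lane and the capacitor in the narrow lane, each flat on the lane floor (within 4 mm) on its base, its leading end within 5 mm of the back stop, between the shoulders (within 7.5 mm of the lane's middle), lengthways within 0.12 rad, at rest and released (x of transformer in the frame of lane_wide_stop between -0.043 and -0.034 m and y of transformer in the frame of lane_wide_stop between -0.0075 and 0.0075 m and z of transformer in the frame of lane_wide_stop between -0.004 and 0.004 m and angle between the x axis of transformer and the x axis of lane_wide_stop, either way round below 0.12 rad and angle between each of transformer, capacitor's own z axis and vertical below 0.45 rad and linear speed of each of transformer, capacitor below 0.02 m/s and x of capacitor in the frame of lane_narrow_stop between -0.033 and -0.024 m and y of capacitor in the frame of lane_narrow_stop between -0.0075 and 0.0075 m and z of capacitor in the frame of lane_narrow_stop between -0.004 and 0.004 m and angle between the x axis of capacitor and the x axis of lane_narrow_stop, either way round below 0.12 rad); the robot touches nothing.
It fails at once if a relay in the third lane was moved more than 15 mm (distance of any of relay_a, relay_b from where it was at the start of the episode above 0.015 m).
It fails at once if another thing on the bench (fan, tape, multimeter, screwdriver, mug, spool) was moved more than 30 mm (distance of any of fan, tape_roll, multimeter, screwdriver, mug, solder_spool from where it was at the start of the episode above 0.03 m).
It fails at once if a part was dropped from over about 25 mm, or thrown (faster than 0.7 m/s while the fingers do not touch it) ((contact force between the fingers and transformer below 0.05 N and linear speed of transformer above 0.7 m/s) or (contact force between the fingers and capacitor below 0.05 N and linear speed of capacitor above 0.7 m/s)).
It also fails if it takes over 72 s, if anything falls off the work surface, if the arm or the gripper's body presses on something with over 40 N, if the wrist force passes 120 N, or if a joint passes its speed limit or range.

## Working session

There is one attempt and no reset: what is moved stays moved. The work goes in short steps, each a Python script; the robot and the scene stay as the last script left them, time stands still between calls to the robot, and variables do not carry over. Pictures are saved under pics/ and viewed, and the job is handed in when it is done.

```bash
ls; mkdir -p pics; python3 - <<'E'
from cell import robot, grip, kin, viewer
import cv2, numpy as np
o=robot.observe(); print({k:np.round(v,3).tolist() for k,v in o.items()})
for c in ["top","side"]:
    im=viewer.read_camera(c); cv2.imwrite(f"pics/{c}0.png",im[:,:,::-1])
    i=viewer.camera_info(c); R=np.array(i["R"]);t=np.array(i["t"]); print(c,np.round(i["camera_matrix"],1).tolist(),i["k1"],"pos",-R.T@t, "fwd",R[2])
    for n in ["transformer","capacitor","lane_wide_stop","lane_narrow_stop","rack","relay_a","fan","mug","multimeter","tape_roll","solder_spool","screwdriver"]:
        for d in viewer.pinpoint(n,c)[:3]:
            print(n,round(d["confidence"],2),np.round(R.T@(np.array(d["at"])-t),1))
print(robot.observe()["t"])
E
```

```text
pics
{'t': 0.0, 'joints': [1.148, 0.468, -0.012, 1.604, 0.006, 1.071, -0.056], 'joint_velocities': [0.002, 0.001, -0.0, -0.001, 0.002, -0.0, -0.0], 'joint_torque': [0.001, -52.058, -0.012, -24.375, -0.057, 0.018, 0.0], 'tcp_pos': [240.691, -603.17, 213.668], 'tcp_rot': [2.014, 0.389, -2.015], 'contact_force': [0.68, 0.364, -0.197], 'wrist_torque': [-0.02, 0.023, 0.037], 'grip_width': 1.005}
top [[371.8, 0.0, 322.2], [0.0, 371.8, 199.3], [0.0, 0.0, 1.0]] -0.00769574704710525 pos [ 483.64559788    6.90061724 1161.33172013] fwd [ 0.08012048 -0.00391387 -0.9967775 ]
transformer 0.83 [ 458.3 -287.    -1.8]
capacitor 0.75 [439.1 265.    0.7]
capacitor 0.41 [774.2   6.4   3.1]
lane_wide_stop 0.75 [683.9  75.6  32.8]
lane_narrow_stop 0.78 [672.8 -62.6  34.1]
relay_a 0.44 [628.5   9.8  40.9]
fan 0.88 [648.3 322.3  -1.3]
fan 0.31 [674.7 -64.7  32.4]
mug 0.57 [ 447.8 -513.    -0. ]
multimeter 0.96 [ 681.9 -358.6   -1.1]
tape_roll 0.86 [552.4 469.9  -3. ]
solder_spool 0.79 [ 570.5 -521.8   -4. ]
screwdriver 0.57 [778.7   6.3   0.8]
side [[501.0, 0.0, 322.6], [0.0, 501.0, 200.4], [0.0, 0.0, 1.0]] -0.09748074469893105 pos [ 213.47494297 1001.64054971 1016.51745836] fwd [ 0.26095121 -0.70072903 -0.66399044]
transformer 0.77 [ 4.539e+02 -2.886e+02 -2.000e-01]
capacitor 0.63 [442.1 254.1   2. ]
lane_wide_stop 0.97 [687.7  73.9  29.3]
lane_wide_stop 0.29 [632.8  10.6  45.6]
lane_narrow_stop 0.58 [664.6 -70.4  30.1]
rack 0.62 [572.1  21.9  -1.7]
relay_a 0.71 [629.2   8.3  44.9]
relay_a 0.64 [665.6 -69.8  31.8]
relay_a 0.63 [659.4   2.2  34.6]
fan 0.72 [643.7 325.4  -0. ]
mug 0.81 [ 447.7 -515.5   -2.6]
mug 0.31 [ 453.8 -286.4    1.1]
multimeter 0.81 [ 676.2 -356.2   -0.9]
multimeter 0.37 [ 449.2 -514.2   -6.7]
solder_spool 0.66 [ 570.1 -524.2   -1.4]
solder_spool 0.47 [645.2 329.1  -1.6]
screwdriver 0.59 [774.3   4.1   5.7]
1.3
```

View pics/top0.png

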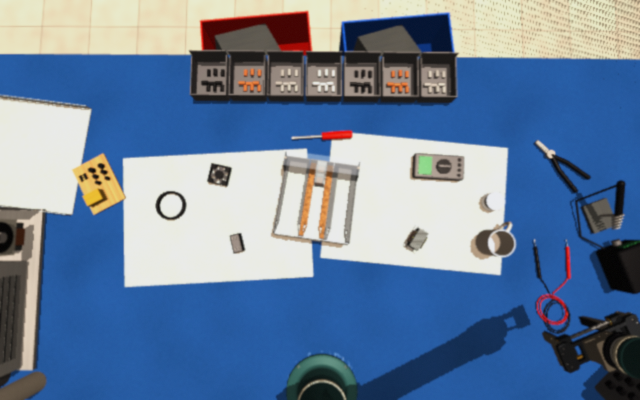

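View pics/side0.png

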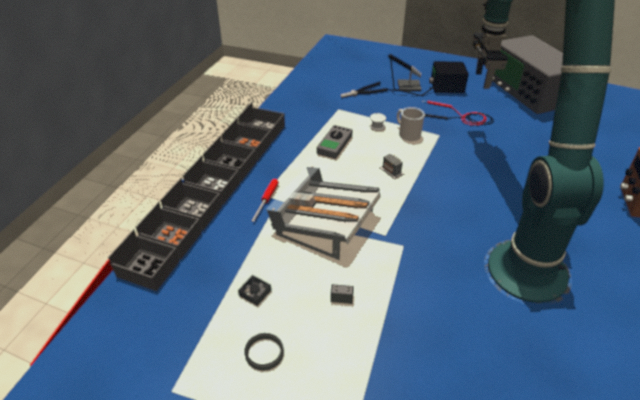

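```bash
cat > h.py <<'E'
import numpy as np, cv2
from scipy.spatial.transform import Rotation as Ro
from cell import robot, grip, kin, viewer
CI={c:viewer.camera_info(c) for c in("top","side")}
def proj(P,c):
    i=CI[c];K=np.array(i["camera_matrix"]);X=np.atleast_2d(P)@np.array(i["R"]).T+np.array(i["t"])
    s=X[:,:2]/X[:,2:];s=s*(1+i["k1"]*(s**2).sum(1,keepdims=True))
    return s*[K[0,0],K[1,1]]+K[:2,2]
def box(lx,ly,z0,z1): return np.array([[x,y,z] for x in(-lx/2,lx/2) for y in(-ly/2,ly/2) for z in(z0,z1)],float)
MOD={"transformer":[box(76,44,0,4),box(60,30,4,48),box(36,42,11,41)],"capacitor":[box(56,30,0,38)]}
def rackmodel(p,width=222):
    pass
def crop(im,c,scale):
    x0,y0,x1,y1=c
    return cv2.resize(im[y0:y1,x0:x1],None,fx=scale,fy=scale,interpolation=cv2.INTER_CUBIC)
E
python3 - <<'E'
from h import *
import cv2
t=cv2.imread("pics/top0.png");s=cv2.imread("pics/side0.png")
cv2.imwrite("pics/rt.png",crop(t,(265,140,370,255),5))
cv2.imwrite("pics/rs.png",crop(s,(260,160,390,265),6))
a=np.hstack([crop(t,(220,225,260,260),8),crop(t,(398,220,438,255),8)])
b=np.hstack([crop(s,(322,275,362,310),8),crop(s,(372,145,412,180),8)])
cv2.imwrite("pics/parts.png",np.vstack([a,b]))
E
```

```text
(no output)
```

View pics/rt.png

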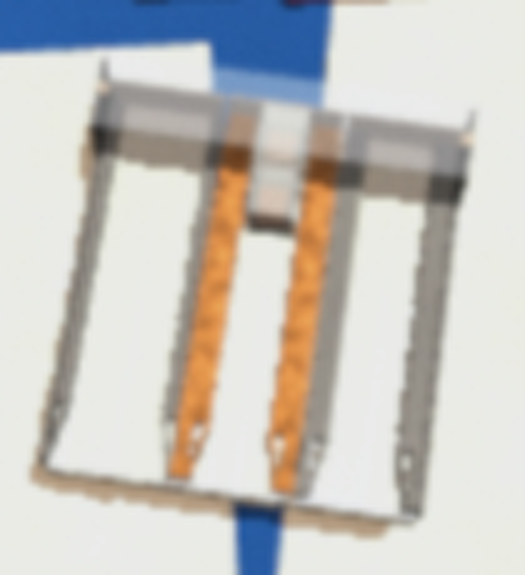

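View pics/rs.png

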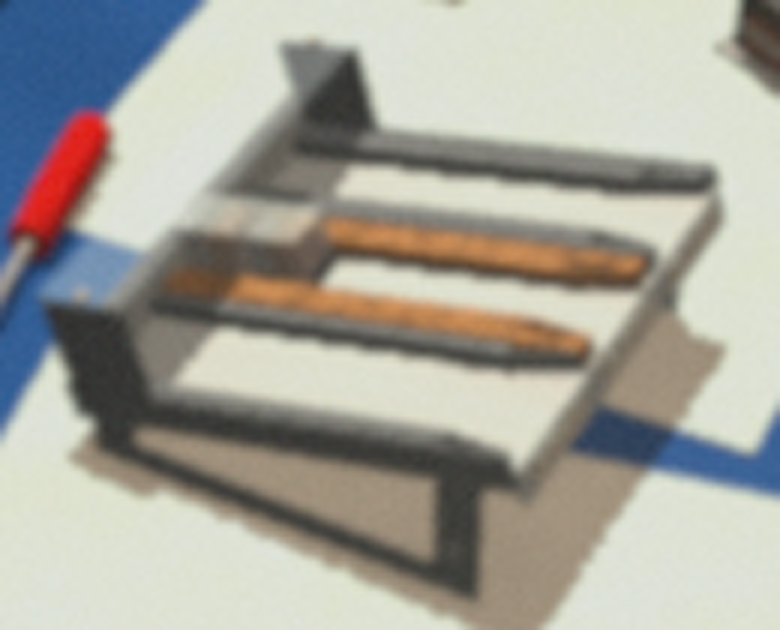

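View pics/parts.png

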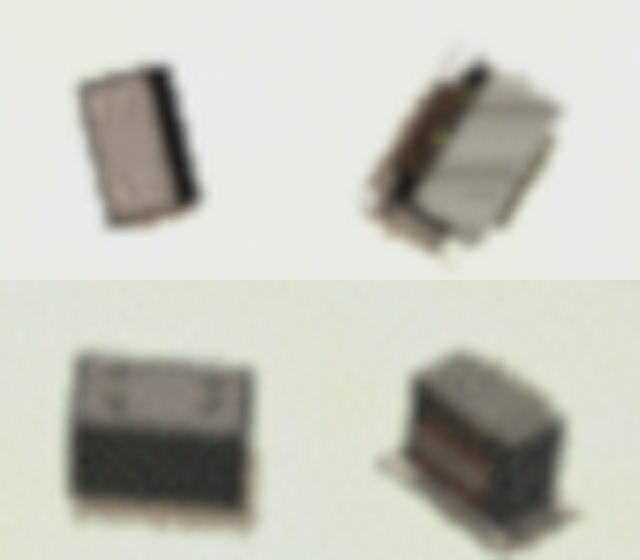

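```bash
cat >> h.py <<'E'
T15=np.deg2rad(15)
def lane_frame(p,yoff):
    # p = (x,y,z of middle-lane stop foot, yaw); returns R,t of the lane at lateral offset yoff
    R=Ro.from_euler("z",p[3]).as_matrix()@Ro.from_euler("y",T15).as_matrix()
    return R,np.array(p[:3])+R@[0,yoff,0]
def lp(p,pts):
    R,t=lane_frame(p,0); return np.atleast_2d(pts)@R.T+t
E
cat > fit.py <<'E'
from h import *
from scipy.optimize import least_squares, minimize
t=cv2.imread("pics/top0.png");s=cv2.imread("pics/side0.png")
obs=[("top",(-230,111,0),(272.6,234.4)),("top",(-230,-111,0),(348.6,244)),("side",(-230,111,0),(346.7,242)),("side",(-230,-111,0),(379.7,192.5))]
pts=[((0,72,0),(683.9,75.6,32.8)),((0,72,0),(687.7,73.9,29.3)),((0,-72,0),(672.8,-62.6,34.1)),((0,-72,0),(664.6,-70.4,30.1))]
def f(p):
    r=[(proj(lp(p,q),c)[0]-u)/1. for c,q,u in obs]+[(lp(p,q)[0]-u)/5 for q,u in pts]+[[ (p[2]-30)/1]]
    return np.concatenate(r)
r=least_squares(f,[677,4,30,-0.12]);print(r.x,np.round(r.fun,1));p=r.x
np.save("rack.npy",p)
def segs():
    L=[((-230,111,0),(-230,-111,0))]
    for y in(72+27,72-27,-72+20,-72-20): L+=[((-195,y,10),(0,y,10)),((-195,y,0),(0,y,0))]
    for y0,y1 in((99,45),(-52,-92)): L+=[((0,y0,0),(0,y1,0)),((0,y0,30),(0,y1,30))]
    L+=[((-43,111,62),(-43,-111,62))]
    return L
for c,im,cr,sc,o in(("top",t,(265,140,370,255),5,"rt2"),("side",s,(260,160,390,265),6,"rs2")):
    im=crop(im,cr,sc)
    for a,b in segs():
        u=(proj(lp(p,[a,b]),c)+.5-cr[:2])*sc
        cv2.line(im,*[tuple(int(v) for v in q) for q in u],(0,0,255) if a[2]==10 else (255,0,0) if a[2]==0 else (0,160,0),1)
    cv2.imwrite(f"pics/{o}.png",im)
E
python3 fit.py
```

```text
[ 6.74438281e+02  7.16682346e+00  2.94556442e+01 -1.30471028e-01] [-0.5 -0.3  0.1  0.7 -1.1 -1.6  0.2 -1.6 -0.   0.6 -0.7 -0.8  0.9  0.
 -1.5 -0.3 -0.9  0.1  1.2 -0.1 -0.5]
```

View pics/rt2.png

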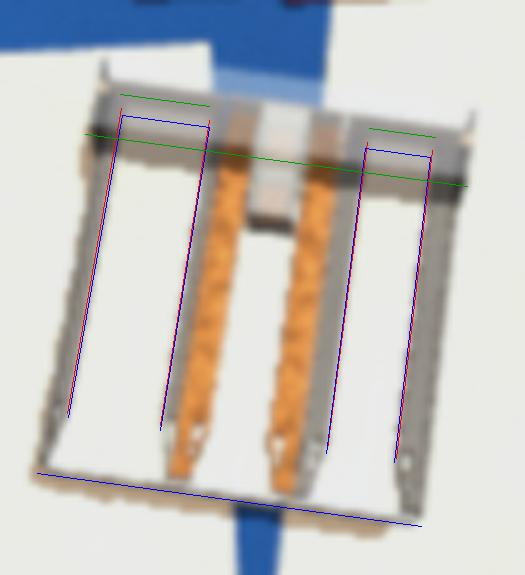

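View pics/rs2.png

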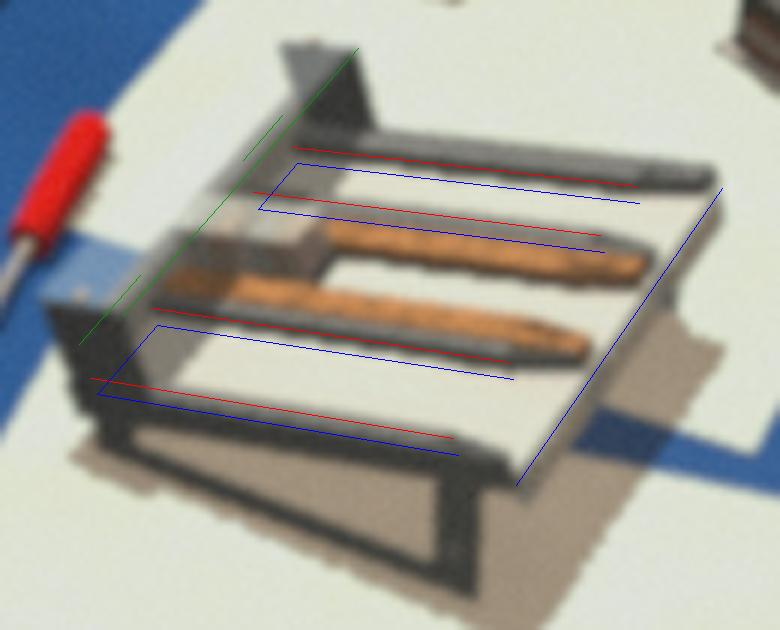

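```bash
python3 - <<'E'
s=open("fit.py").read()
s=s.replace("def f(p):","""
LN=[("side",45,0,(160,310),(510,365)),("side",-92,0,(300,155),(640,187)),("side",-52,10,(345,190),(595,235)),
("top",99,10,(75,400),(110,165)),("top",45,10,(163,430),(206,160)),("top",-52,10,(328,430),(358,170)),("top",-92,10,(399,440),(432,190))]
def ln(p):
    o=[]
    for c,y,z,a,b in LN:
        k,o0=((6,(260,160)) if c=="side" else (5,(265,140)))
        a=np.array(a)/k+o0-.5;b=np.array(b)/k+o0-.5
        u=proj(lp(p,[(-30,y,z),(-195,y,z)]),c);d=u[1]-u[0];d/=np.hypot(*d)
        for q in(a,b): o.append(d[0]*(q-u[0])[1]-d[1]*(q-u[0])[0])
    return o
def f(p):""").replace("[[ (p[2]-30)/1]]","[[ (p[2]-30)/1],ln(p)]")
open("fit.py","w").write(s)
E
python3 fit.py
```

```text
[ 6.74983551e+02  5.52518173e+00  3.07396977e+01 -1.32000403e-01] [-0.1 -0.5  0.6  0.6 -1.2 -2.3  0.2 -2.3  0.1  0.3 -0.4 -0.6  0.6  0.3
 -1.5 -0.6 -0.7  0.2  0.9  0.1  0.7 -1.9 -1.6 -0.8 -2.1 -1.6  0.7 -0.6
  0.8 -0.2 -0.1  0.9  1.6  0.4 -0.3]
```

View pics/rs2.png

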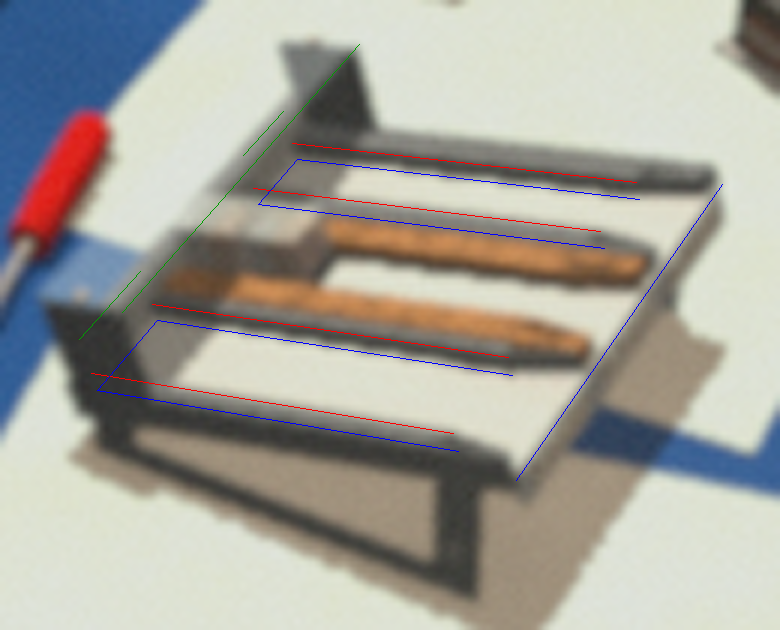

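```bash
cat > parts.py <<'E'
from h import *
from scipy.optimize import minimize
masks={}
for c in("top","side"):
    viewer.read_camera(c)
    for n in("transformer","capacitor"):
        d=viewer.silhouettes(n,c)
        for q in d[:2]:
            m=q["mask"];ys,xs=np.nonzero(m);print(n,c,round(q["confidence"],2),m.sum(),xs.mean().round(1),ys.mean().round(1),xs.min(),xs.max(),ys.min(),ys.max())
        masks[n,c]=d[0]["mask"]
S=8
def ren(n,v,c,x0,y0,w,h):
    im=np.zeros((h*S,w*S),np.uint8);R=Ro.from_euler("z",v[2]).as_matrix()
    for b in MOD[n]:
        u=(proj(b@R.T+[v[0],v[1],0],c)+.5-[x0,y0])*S
        cv2.fillConvexPoly(im,cv2.convexHull(u.astype(np.float32)).astype(np.int32),255)
    return cv2.resize(im,(w,h),interpolation=cv2.INTER_AREA)/255.
def cost(v,n,cams=("top","side")):
    e=0
    for c in cams:
        m=masks[n,c];ys,xs=np.nonzero(m);x0,y0,w,h=xs.min()-8,ys.min()-8,np.ptp(xs)+17,np.ptp(ys)+17
        e+=np.abs(ren(n,v,c,x0,y0,w,h)-m[y0:y0+h,x0:x0+w]).sum()/m.sum()
    return e
for n,i in(("transformer",(456,-288)),("capacitor",(440,262))):
  for cams in(("top","side"),("top",),("side",)):
    best=min((minimize(cost,[*i,y],args=(n,cams),method="Nelder-Mead",options=dict(initial_simplex=[[*i,y],[i[0]+8,i[1],y],[i[0],i[1]+8,y],[*i,y+.3]],maxiter=150)) for y in np.arange(0,np.pi,.4)),key=lambda r:r.fun)
    print(n,cams,best.x.round(3),round(best.fun,3))
    if len(cams)==2: np.save(n+".npy",best.x)
np.savez("masks.npz",**{a+"_"+b:m for (a,b),m in masks.items()})
a=[]
for c in("top","side"):
    im=cv2.imread(f"pics/{c}0.png")
    for n in("transformer","capacitor"):
        v=np.load(n+".npy");u0=proj([v[0],v[1],20],c)[0].astype(int);cr=(u0[0]-20,u0[1]-18,u0[0]+20,u0[1]+18);z=crop(im,cr,8)
        R=Ro.from_euler("z",v[2]).as_matrix()
        for b in MOD[n]:
            u=((proj(b@R.T+[v[0],v[1],0],c)+.5-cr[:2])*8).astype(int)
            for i in range(8):
                for k in(1,2,4):
                    if not i&k: cv2.line(z,tuple(map(int,u[i])),tuple(map(int,u[i|k])),(0,0,255),1)
        a.append(z)
cv2.imwrite("pics/parts2.png",np.vstack([np.hstack(a[:2]),np.hstack(a[2:])]))
E
python3 parts.py
```

```text
transformer top 0.93 436 416.2 238.8 404 428 225 251
capacitor top 0.75 206 237.2 243.4 231 244 234 252
capacitor top 0.37 1721 340.0 208.7 324 355 172 245
transformer side 0.81 419 392.1 166.1 380 403 154 178
capacitor side 0.75 373 341.4 294.3 330 353 286 303
transformer ('top', 'side') [ 454.976 -288.535   -0.537] 0.212
transformer ('top',) [ 456.521 -287.075    2.603] 0.097
transformer ('side',) [ 453.779 -289.426   -0.506] 0.082
capacitor ('top', 'side') [4.38509e+02 2.60555e+02 2.60000e-01] 0.352
capacitor ('top',) [4.39077e+02 2.60557e+02 2.46000e-01] 0.167
capacitor ('side',) [4.38534e+02 2.60718e+02 2.65000e-01] 0.182
```

View pics/parts2.png

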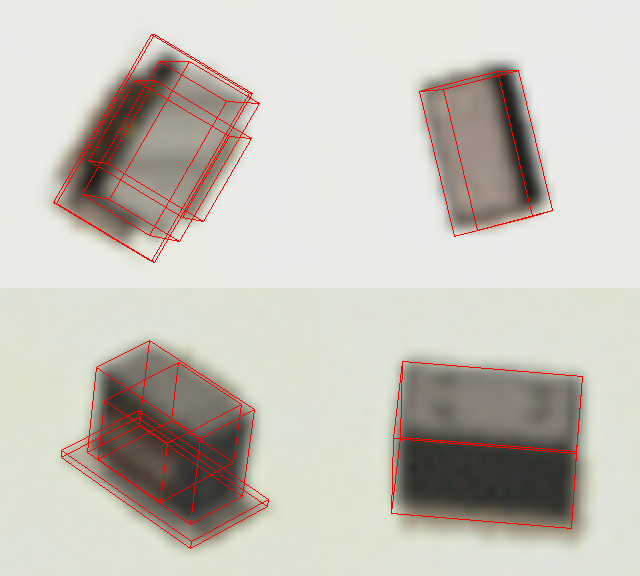

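```bash
cat >> h.py <<'E'
rack=np.load("rack.npy")
rack[1]-=0.7
OFF={"transformer":72,"capacitor":-72}
def tool_rot(Rf,sgn):
    x=-Rf[:,2];y=sgn*Rf[:,1];return Ro.from_matrix(np.c_[x,y,np.cross(x,y)]).as_rotvec()
def part_pose(v,h,sgn): # TCP h above the base, over the part centre
    return np.array([v[0],v[1],h]),tool_rot(Ro.from_euler("z",v[2]).as_matrix(),sgn)
def lane_pose(n,x,h,sgn,dy=0):
    R,t=lane_frame(rack,OFF[n]);return t+R@[x,dy,h],tool_rot(R,sgn)
def st(msg=""):
    o=robot.observe();print(msg,"t%.1f"%o["t"],"tcp",np.round(o["tcp_pos"],1),"F",np.round(o["contact_force"],1),"w%.3f"%o["grip_width"]);return o
E
python3 - <<'E'
from h import *
for n in OFF:
    v=np.load(n+".npy")
    for s in(1,-1):
        for nm,(p,r) in dict(pick=part_pose(v,15,s),above=part_pose(v,120,s),l=lane_pose(n,-120,15,s),la=lane_pose(n,-140,100,s),push=lane_pose(n,-50,15,s),push0=lane_pose(n,-200,15,s)).items():
            q=kin.ik(p,r);print(n,s,nm,p.round(0),None if q is None else np.round(q,2))
E
```

```text
transformer 1 pick [ 455. -289.   15.] [ 0.87  0.63 -0.46  1.97  0.46  0.64  1.14]
transformer 1 above [ 455. -289.  120.] [ 0.94  0.47 -0.55  1.93  0.33  0.83  1.25]
transformer 1 l [573.  91.  76.] [ 0.34  0.81 -0.76  1.63  0.45  1.16  0.89]
transformer 1 la [576.  91. 164.] [ 0.35  0.7  -0.78  1.58  0.37  1.3   0.93]
transformer 1 push [640.  82.  58.] [ 0.33  0.95 -0.8   1.45  0.54  1.26  0.89]
transformer 1 push0 [497. 101.  97.] [ 0.36  0.68 -0.78  1.81  0.38  1.09  0.87]
transformer -1 pick [ 455. -289.   15.] [ 0.46  0.57  0.05  2.   -0.05  0.57 -1.56]
transformer -1 above [ 455. -289.  120.] [ 0.48  0.4   0.03  1.96 -0.02  0.78 -1.59]
transformer -1 l [573.  91.  76.] [ 0.05  0.68 -0.31  1.65  0.12  1.08 -1.99]
transformer -1 la [576.  91. 164.] [ 0.08  0.59 -0.36  1.6   0.11  1.24 -2.  ]
transformer -1 push [640.  82.  58.] [ 0.01  0.79 -0.24  1.48  0.1   1.14 -1.94]
transformer -1 push0 [497. 101.  97.] [ 0.1   0.57 -0.41  1.83  0.13  1.03 -2.06]
capacitor 1 pick [439. 261.  15.] [ 0.09  0.76 -0.89  2.02  0.86  0.78  0.5 ]
capacitor 1 above [439. 261. 120.] [ 0.18  0.59 -1.    1.98  0.63  0.92  0.68]
capacitor 1 l [554. -52.  76.] [ 0.52  0.75 -0.67  1.69  0.43  1.14  1.12]
capacitor 1 la [557. -52. 164.] [ 0.54  0.65 -0.71  1.63  0.36  1.28  1.17]
capacitor 1 push [621. -61.  58.] [ 0.48  0.87 -0.67  1.51  0.48  1.21  1.13]
capacitor 1 push0 [478. -42.  97.] [ 0.57  0.62 -0.7   1.87  0.37  1.08  1.12]
capacitor -1 pick [439. 261.  15.] [-0.14  0.63 -0.57  2.04  0.57  0.64 -2.41]
capacitor -1 above [439. 261. 120.] [ 0.11  0.54 -0.9   1.98  0.55  0.88 -2.39]
capacitor -1 l [554. -52.  76.] [ 0.17  0.64 -0.16  1.71  0.08  1.06 -1.73]
capacitor -1 la [557. -52. 164.] [ 0.19  0.54 -0.2   1.66  0.07  1.22 -1.73]
capacitor -1 push [621. -61.  58.] [ 0.14  0.75 -0.13  1.54  0.07  1.12 -1.71]
capacitor -1 push0 [478. -42.  97.] [ 0.21  0.51 -0.22  1.9   0.08  1.01 -1.76]
```

```bash
python3 - <<'E'
from h import *
v=np.load("transformer.npy")
p,r=part_pose(v,200,1);robot.movep(p,r)
p,_=part_pose(v,75,1);robot.servo_line(p,200)
st();im=viewer.read_camera("top");cv2.imwrite("pics/a1t.png",crop(im[:,:,::-1],(370,190,470,280),8))
im=viewer.read_camera("side");cv2.imwrite("pics/a1s.png",crop(im[:,:,::-1],(350,120,450,200),8))
E
```

```text
t3.8 tcp [ 455.6 -289.    75.7] F [ 0.6 -0.8  0.2] w1.004
```

View pics/a1s.png

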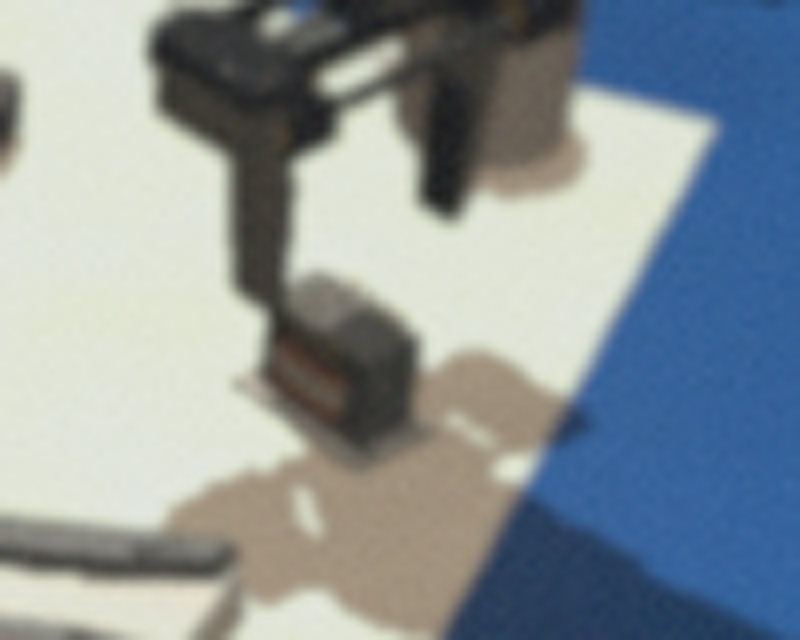

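```bash
python3 - <<'E'
from h import *
v=np.load("transformer.npy")
p,_=part_pose(v,15,1);robot.servo_line(p,120);st("down")
grip(0.0,25);st("grip")
p,_=part_pose(v,40,1);robot.servo_line(p,80);st("lift")
p,_=part_pose(v,190,1);robot.servo_line(p,250);st("up")
for c in("side","top"):
    im=viewer.read_camera(c);cv2.imwrite(f"pics/a2{c}.png",crop(im[:,:,::-1],(350,80,450,200) if c=="side" else (370,190,470,280),5))
E
```

```text
down t4.5 tcp [ 455.4 -288.6   15.4] F [-0.2  0.3  0.9] w0.999
grip t5.4 tcp [ 455.1 -288.2   15. ] F [0.2 1.4 1. ] w0.455
lift t5.8 tcp [ 455.1 -288.9   40.6] F [-0.5  0.1 -3.6] w0.457
up t6.6 tcp [ 453.8 -288.2  188.6] F [-0.5 -0.4 -4.5] w0.459
```

View pics/a2side.png

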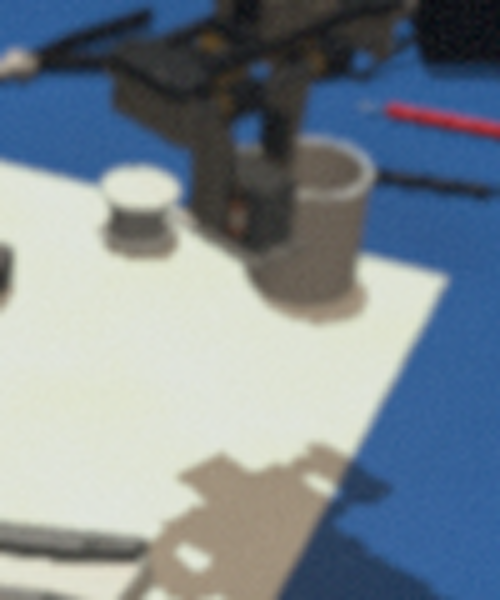

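```bash
cat >> h.py <<'E'
def wire(n,R,t,c,z,cr,sc,col=(0,0,255)):
    for b in MOD[n]:
        u=((proj(b@R.T+t,c)+.5-cr[:2])*sc).astype(int)
        for i in range(8):
            for k in(1,2,4):
                if not i&k: cv2.line(z,tuple(map(int,u[i])),tuple(map(int,u[i|k])),col,1)
def look(tag,crs=dict(top=(265,140,370,255),side=(260,130,390,265)),sc=5):
    for c in crs:
        im=viewer.read_camera(c)[:,:,::-1];cv2.imwrite(f"pics/{tag}_{c}_raw.png",im);cv2.imwrite(f"pics/{tag}{c}.png",crop(im,crs[c],sc))
E
python3 - <<'E'
from h import *
p,r=lane_pose("transformer",-125,130,1);robot.movep(p,r);st("over")
p,r=lane_pose("transformer",-125,32,1);robot.servo_line(p,150,r);st("low")
look("b1")
E
```

```text
over t8.2 tcp [598.4  85.3 188.5] F [ 0.  -0.  -4.6] w0.457
low t9.0 tcp [574.   90.9  94.9] F [ 0.1 -0.7 -4.4] w0.460
```

View pics/b1side.png

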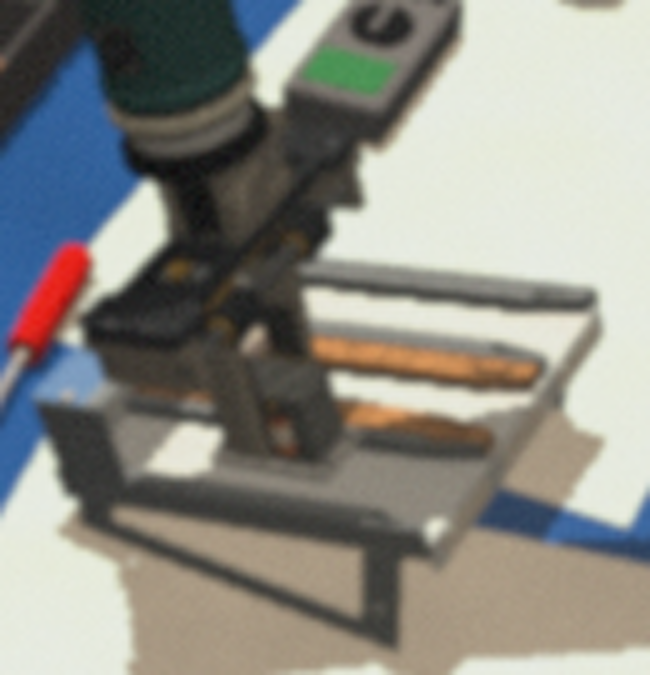

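View pics/b1top.png

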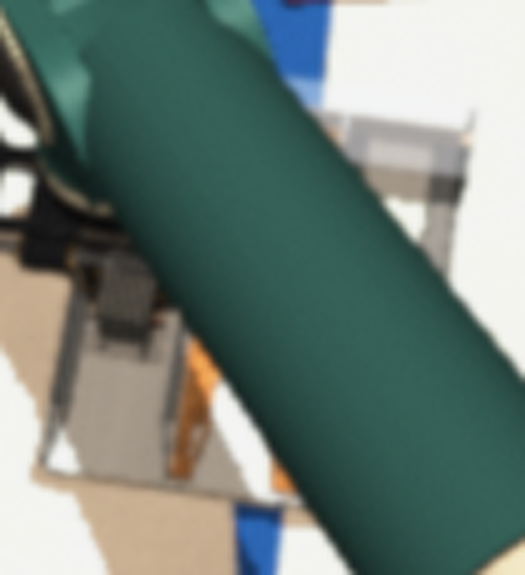

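```bash
python3 - <<'E'
from h import *
f0=np.array(robot.observe()["contact_force"]);R,_=lane_frame(rack,72)
for h in np.arange(28,8,-2):
    p,_=lane_pose("transformer",-125,h,1);robot.servo_line(p,40)
    o=st(h);d=R.T@(np.array(o["contact_force"])-f0);print(d.round(1))
    if d[2]>4 or h<12: break
look("b2")
E
```

```text
28 t9.3 tcp [571.9  91.1  90.2] F [-1.1  0.3 -3.9] w0.459
[-2.2  0.8 -0.7]
26 t9.6 tcp [571.3  91.2  88.1] F [ 0.3  0.8 -3.9] w0.455
[-1.   1.5 -0.3]
24 t9.8 tcp [570.8  91.3  86.1] F [ 0.5  0.  -4.7] w0.461
[-0.5  0.7 -1. ]
22 t10.1 tcp [570.3  91.3  84.2] F [-0.3 -0.6 -4.8] w0.457
[-1.1  0.  -1.3]
20 t10.3 tcp [569.8  91.4  82.3] F [ 0.  -0.5 -3.4] w0.455
[-1.2  0.2  0.2]
18 t10.6 tcp [569.3  91.5  80.3] F [ 0.9  0.1 -3.9] w0.454
[-0.3  0.8 -0.1]
16 t10.8 tcp [568.7  91.5  78.4] F [-1.3 -1.2 -4.3] w0.456
[-2.2 -0.7 -1. ]
14 t11.1 tcp [569.   91.6  77.8] F [ 0.6 -2.2  5.7] w0.455
[-2.7 -1.4  9.1]
```

View pics/b2side.png

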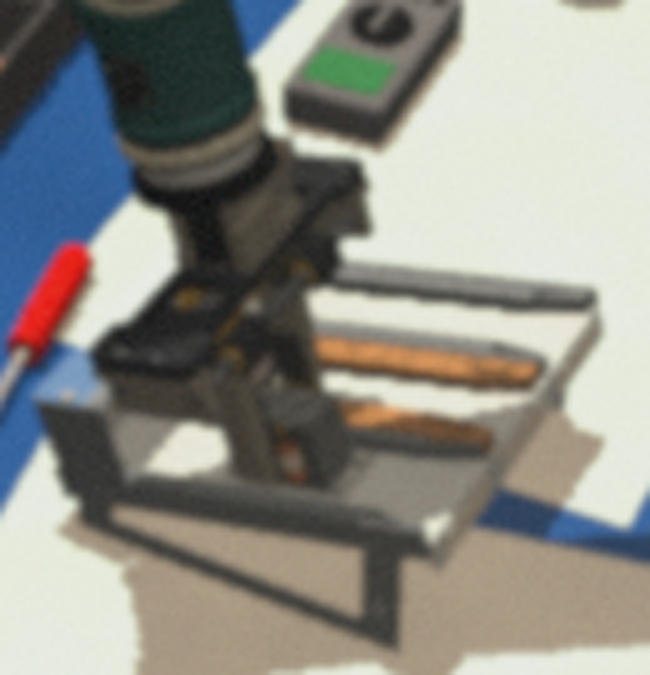

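View pics/b2top.png

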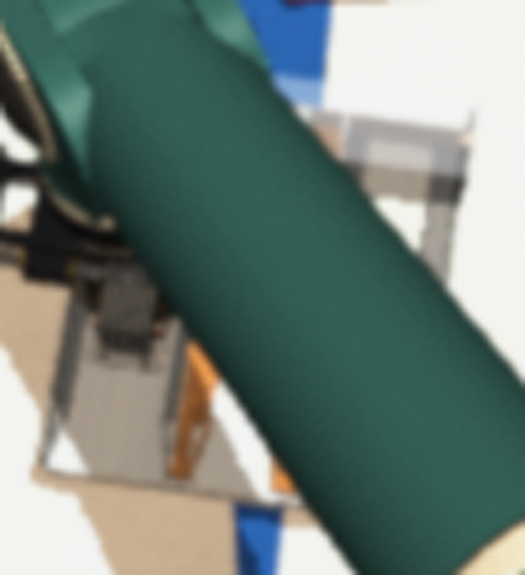

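```bash
python3 - <<'E'
from h import *
grip(0.62);st("rel")
for x,h in((-125,70),(-190,70)):
    p,_=lane_pose("transformer",x,h,1);robot.servo_line(p,150)
grip(0.0);st("shut")
p,_=lane_pose("transformer",-190,13,1);robot.servo_line(p,120);st("behind")
look("b3")
E
```

```text
rel t11.6 tcp [568.2  91.7  76.5] F [-0.6  0.4  0.5] w0.622
shut t13.6 tcp [520.5  98.  147.6] F [-0.4  0.5 -0.1] w0.006
behind t14.2 tcp [506.3 100.2  92.8] F [0.5 0.3 0.4] w0.004
```

View pics/b3side.png

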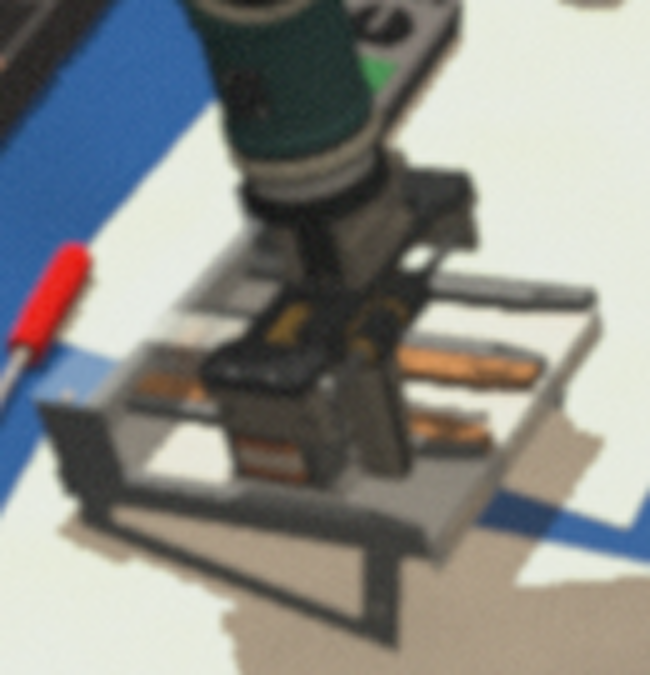

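View pics/b3top.png

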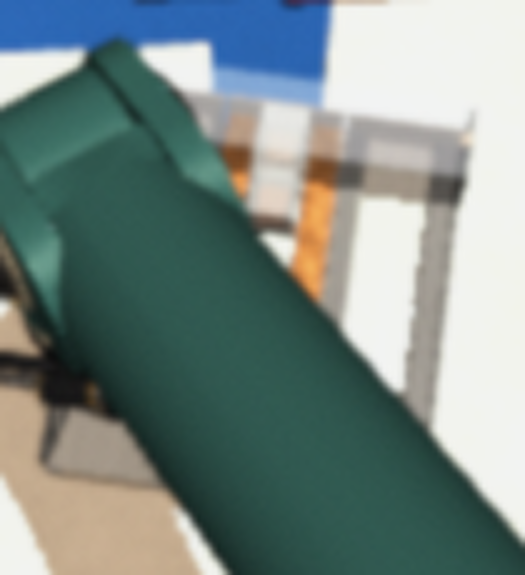

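```bash
cat >> h.py <<'E'
def push(n,x0,x1,xmax,h,thr,dy=0,step=2.,feed=40):
    R,t=lane_frame(rack,OFF[n]);f0=np.array(robot.observe()["contact_force"])
    p,_=lane_pose(n,x1,h,1,dy);robot.servo_line(p,feed)
    x=x1;log=[]
    while x<xmax:
        x+=step;p,_=lane_pose(n,x,h,1,dy);robot.servo_line(p,25)
        o=robot.observe();d=R.T@(np.array(o["contact_force"])-f0);a=R.T@(np.array(o["tcp_pos"])-t)
        log.append((x,*a.round(1),*d.round(1)))
        if -d[0]>thr: break
    for l in log[-10:]: print(*l)
    return o
E
python3 - <<'E'
from h import *
push("transformer",-190,-96,-70,13,11);st()
look("b4")
E
```

```text
-88.0 -87.8 0.0 13.1 -1.9 0.1 0.5
-86.0 -85.8 0.0 13.0 -1.4 1.0 0.2
-84.0 -83.7 -0.0 13.0 -1.8 0.7 0.9
-82.0 -81.7 -0.0 13.0 -1.5 1.5 0.5
-80.0 -79.7 -0.1 13.0 -0.8 0.2 -0.4
-78.0 -77.7 -0.0 13.0 -1.9 0.0 -0.6
-76.0 -75.8 -0.1 12.9 -1.2 0.8 -0.5
-74.0 -74.1 0.1 13.0 -2.6 0.7 -0.3
-72.0 -74.1 0.3 13.0 -9.6 0.5 4.5
-70.0 -74.0 0.3 13.1 -15.3 -2.3 8.0
 t20.1 tcp [617.   85.5  62.5] F [-12.2  -1.1  11.9] w0.004
```

View pics/b4side.png

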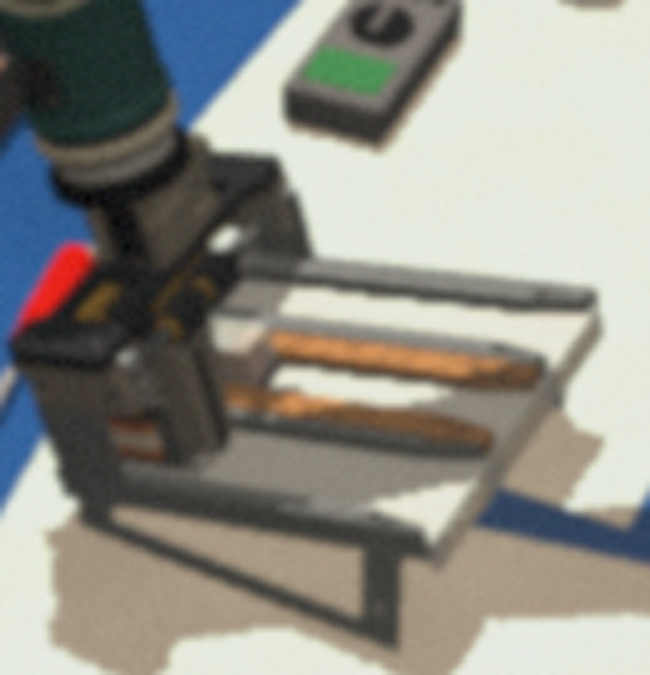

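View pics/b4top.png

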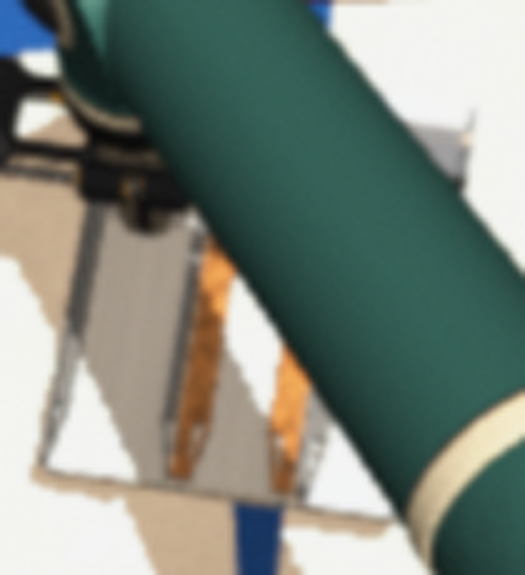

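```bash
python3 - <<'E'
from h import *
p,_=lane_pose("transformer",-110,13,1);robot.servo_line(p,80)
p,_=lane_pose("transformer",-120,110,1);robot.servo_line(p,200)
grip(1.0)
v=np.load("capacitor.npy")
p,r=part_pose(v,180,1);robot.movep(p,r);st()
look("b5")
for c in("top","side"):
    viewer.read_camera(c);R=CI[c]["R"];t=np.array(CI[c]["t"])
    for n in("transformer","capacitor","lane_wide_stop"):
        for d in viewer.pinpoint(n,c)[:2]: 
            w=np.array(R).T@(np.array(d["at"])-t);print(c,n,round(d["confidence"],2),w.round(1),(lane_frame(rack,72)[0].T@(w-lane_frame(rack,72)[1])).round(1))
    d=viewer.silhouettes("capacitor",c)
    if d: ys,xs=np.nonzero(d[0]["mask"]);print(xs.mean(),ys.mean())
E
```

```text
t23.8 tcp [440.3 259.5 180.1] F [ 0.5 -0.2  0. ] w0.997
top transformer 0.82 [656.9  80.1  39. ] [-29.    0.2   0.8]
top capacitor 0.5 [ 4.369e+02  2.663e+02 -2.000e-01] [-253.2  155.9  -99.8]
top lane_wide_stop 0.67 [686.8  71.6  32.4] [ 2.4 -4.3  2.4]
top lane_wide_stop 0.29 [555.1 469.5  -1.2] [-165.6  372.9  -77.4]
side transformer 0.57 [649.5  84.5  36.6] [-36.1   3.6  -3.6]
side transformer 0.43 [ 448.8 -510.5   -5.7] [-141.7 -612.6  -75.7]
side capacitor 0.96 [443.5 253.1  -2.6] [-244.6  143.7 -100. ]
side lane_wide_stop 0.36 [664.1 -70.2  32.6] [  -1.4 -147.8    1.5]
```

View pics/b5side.png

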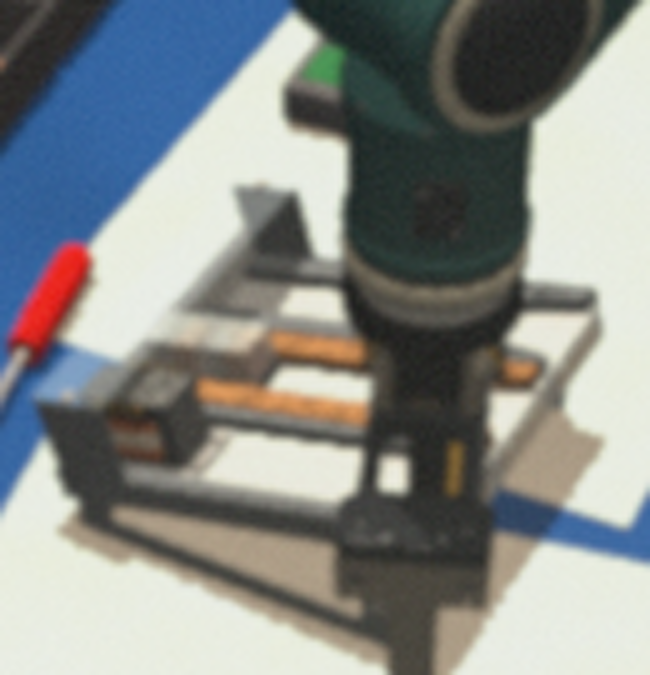

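View pics/b5top.png

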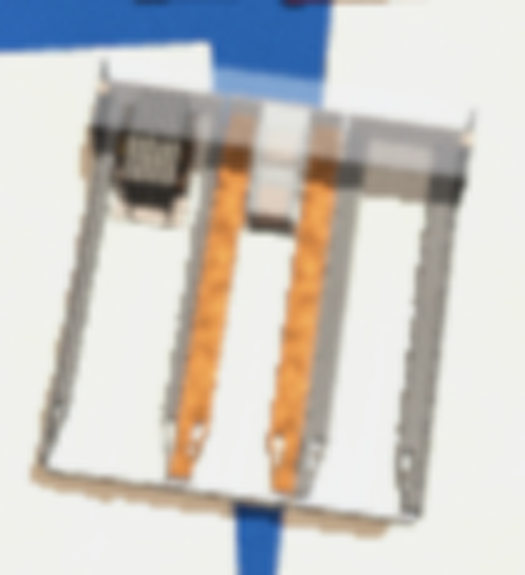

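```bash
python3 - <<'E'
from h import *
v=np.load("capacitor.npy")
p,_=part_pose(v,80,1);robot.servo_line(p,200)
p,_=part_pose(v,15,1);robot.servo_line(p,100);st("down")
grip(0.0,15);st("grip")
p,_=part_pose(v,40,1);robot.servo_line(p,80);st("lift")
p,_=part_pose(v,190,1);robot.servo_line(p,250);st("up")
p,r=lane_pose("capacitor",-125,130,1);robot.movep(p,r);st("over")
p,r=lane_pose("capacitor",-125,32,1);robot.servo_line(p,150,r);st("low")
look("c1")
E
```

```text
down t25.8 tcp [438.7 261.   15.3] F [ 0.6 -0.4  0.6] w0.999
grip t26.8 tcp [438.5 260.5  15. ] F [ 0.8 -1.   0.3] w0.323
lift t27.3 tcp [439.  260.6  40.7] F [-0.2  0.3 -2.1] w0.322
up t28.0 tcp [437.9 259.6 188.7] F [-0.1 -0.5 -1.4] w0.324
over t29.3 tcp [578.8 -52.2 189. ] F [ 0.1 -0.3 -1.2] w0.324
low t30.1 tcp [554.9 -51.2  94.9] F [-0.2  1.  -1.4] w0.324
```

View pics/c1side.png

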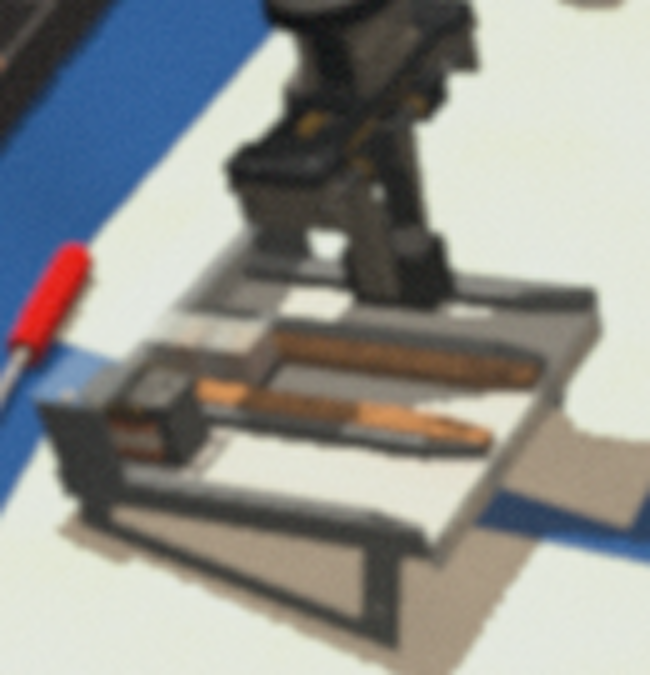

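View pics/c1top.png

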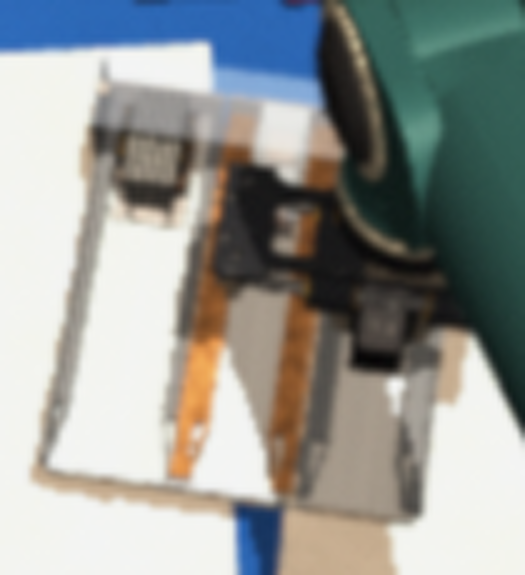

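```bash
python3 - <<'E'
from h import *
f0=np.array(robot.observe()["contact_force"]);R,_=lane_frame(rack,72)
for h in np.arange(28,9,-2):
    p,_=lane_pose("capacitor",-125,h,1,1.0);robot.servo_line(p,40)
    o=robot.observe();d=R.T@(np.array(o["contact_force"])-f0)
    if h<20 or d[2]>3: st(h);print(d.round(1))
    if d[2]>4 or h<12: break
look("c2")
E
```

```text
18 t31.7 tcp [550.4 -50.3  80.3] F [ 1.3 -0.3 -0.7] w0.326
[ 1.7 -0.6  1.5]
16 t32.0 tcp [549.9 -50.2  78.4] F [-0.2 -0.2 -1.5] w0.322
[ 0.4 -0.7  0.4]
14 t32.2 tcp [550.1 -50.2  77.4] F [-0.8 -1.2  5.9] w0.321
[-1.9 -1.8  7.4]
```

View pics/c2side.png

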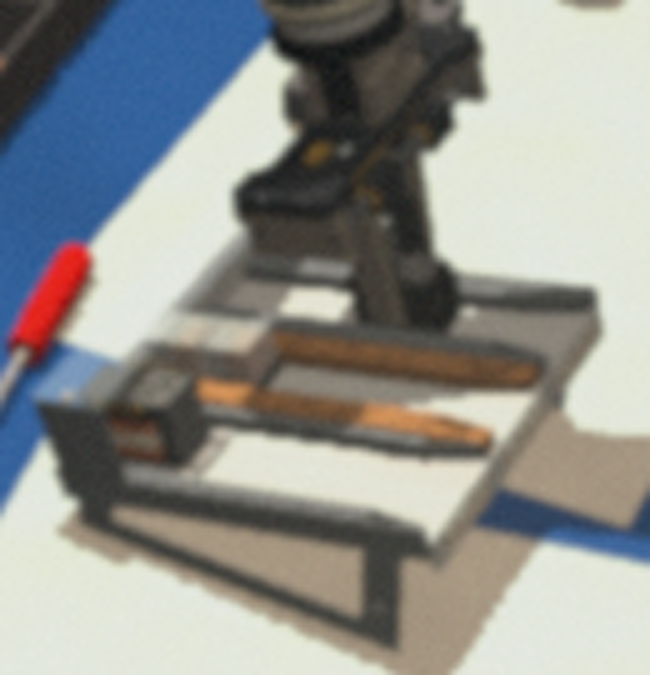

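View pics/c2top.png

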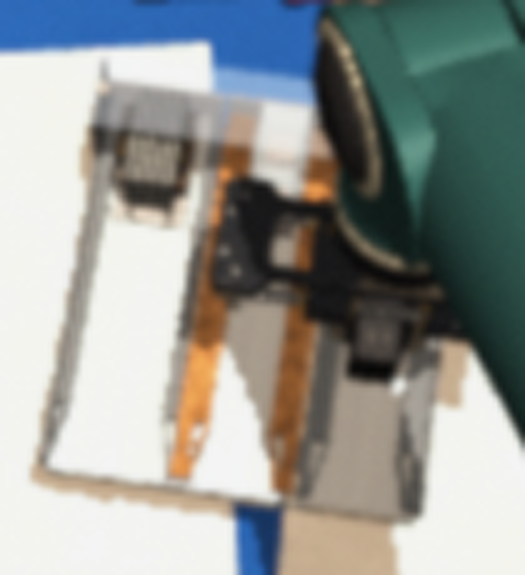

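```bash
python3 - <<'E'
from h import *
grip(0.5);st("rel")
for x,h in((-125,70),(-190,70)):
    p,_=lane_pose("capacitor",x,h,1,1);robot.servo_line(p,150)
grip(0.0)
p,_=lane_pose("capacitor",-190,13,1,1);robot.servo_line(p,120);st("behind")
look("c3",dict(side=(260,130,390,265)))
push("capacitor",-190,-80,-57,13,10,1.0);st()
p,_=lane_pose("capacitor",-110,13,1,1);robot.servo_line(p,80)
p,_=lane_pose("capacitor",-120,110,1,1);robot.servo_line(p,200)
robot.movep([420,-300,250],part_pose([0,0,-.5],0,1)[1]);st("clear")
look("c4")
E
```

```text
rel t32.8 tcp [549.4 -50.1  76.4] F [-0.3 -0.2 -0.1] w0.501
behind t35.3 tcp [487.5 -41.7  92.8] F [-0.2  0.1 -0.3] w0.005
-78.0 -77.8 1.0 13.0 -0.1 -2.0 0.6
-76.0 -75.8 1.0 13.0 -0.0 -0.0 0.1
-74.0 -73.9 1.0 13.0 0.2 -0.0 1.1
-72.0 -71.9 1.0 13.0 -0.3 -0.6 0.9
-70.0 -69.9 1.0 13.0 -0.5 0.2 1.5
-68.0 -67.9 1.0 13.0 -0.7 -0.7 0.4
-66.0 -65.9 1.0 13.0 -0.3 -1.0 -0.3
-64.0 -63.8 1.0 13.0 -0.5 -0.4 0.3
-62.0 -62.6 1.1 13.0 -3.7 -1.5 2.5
-60.0 -62.5 1.1 13.0 -10.1 -1.4 7.1
 t40.7 tcp [609.1 -57.9  59.5] F [-7.7  0.   9. ] w0.007
clear t43.3 tcp [ 420.8 -298.9  249.6] F [ 0.4 -0.9  0.9] w0.005
```

View pics/c4side.png

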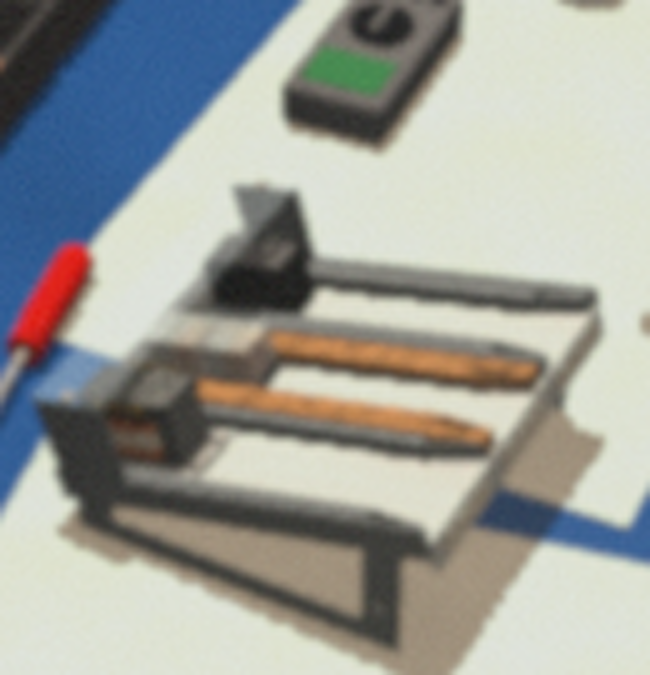

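View pics/c4top.png

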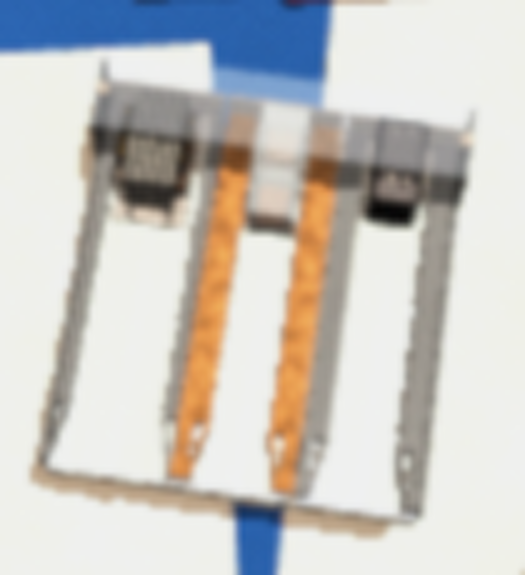

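```bash
python3 - <<'E'
from h import *
for c in("top","side"):
    viewer.read_camera(c);R=np.array(CI[c]["R"]);t=np.array(CI[c]["t"])
    for n in("transformer","capacitor"):
        L,l=lane_frame(rack,OFF[n])
        for d in viewer.pinpoint(n,c)[:1]: print(c,n,round(d["confidence"],2),(L.T@(R.T@(np.array(d["at"])-t)-l)).round(1))
st();robot.job_done()
E
```

```text
top transformer 0.68 [-27.2   1.2   0.6]
top capacitor 0.51 [-26.6   5.5  -2.6]
side transformer 0.68 [-32.8  -0.5  -1. ]
side capacitor 0.62 [-21.2  -1.5   2.5]
 t43.7 tcp [ 420.4 -299.6  249.8] F [-0.3 -0.8 -0.2] w0.007
the job is handed in; nothing more can be done
```

I put both parts away in the rack and handed the job in at about 43.7 s. I set the transformer down in the wide lane and the capacitor in the narrow lane. Then I pushed each one down the slope with shut fingers until the force rose sharply, to 15 N for the transformer and 10 N for the capacitor.

- **Against the stop:** both stops sit about 4 mm deeper than my camera fit of the rack, by 4.0 mm for the transformer and 3.5 mm for the capacitor. The two agree, so I took this as error in my fit and both parts as touching the stop.
- **Final pictures:** both parts look square and mid-lane under the hood, and the relays look unmoved. The arm was clear of everything. I did not measure the other bench items after the moves, but I saw no contact with them.
- **Disagreement:** the last network position estimates scattered by several mm. After allowing about 4 mm for the fit error, they give these positions from the stop:

| Part | Estimated x (mm) | Allowed x (mm) | Estimated y (mm) |
|---|---|---|---|
| transformer | -31 to -37 | -43 to -34 | -0.5 to +1.2 |
| capacitor | -25 to -30 | -33 to -24 | -1.5 to +5.5 |

The top-camera reading for the transformer (-31) falls outside the allowed range. I trusted the contact force and the pictures over it, because these estimates are only good to about 4 mm.

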